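Lower the wedged bin front and slide the tin into the bay with room

ROBOT

A 6-joint arm with a two-finger parallel gripper is mounted at the origin on the work surface. World frame = base frame: x ahead of the robot, y to its left, z up, the work surface at z = 0. Lengths are in mm, angles in rad, forces in N, time in s.
With the tool pointing down it reaches from about 350 to 875 mm from the base axis. Payload 4.2 kg.
Tool frame: the origin (TCP) lies at the very end of the fingers, on their centre line; the grasp point (between the pads) lies arm.hold_point_z behind it (arm.hold_point_z is the distance from the TCP to the grasp point, in mm); z points along the fingers, y is the direction in which the jaws open and shut (so a half turn about z gives the same grasp; the last joint's range is limited). The gripper opens to 85 mm and grips with 20 to 120 N. Pads are 22 mm wide; open, the fingers measure 114 mm over their backs; the gripper's body (76 mm by 85 mm) begins 54 mm behind the grasp point. The pads swing forward as they close: fully open they stand 13 mm farther back than shut.
Start: joints at [-0.935, 0.385, 0.008, 0, -1.194, -0.259], TCP at [229.98, -581.127, 210.612] pointing down, gripper open.
Joint ranges: [-3.14, 3.14], [-1.21, 2.06], [-1.07, 1.41], [-3.16, 2.05], [-2.99, -0.16], [-3.1, 3.1]. Speed limits (rad/s): [2.79, 2.79, 3.14, 3.14, 3.14, 3.14].

INTERFACE

Orientations are given as a unit quaternion [x, y, z, w].
In Python, from bench import arm gives the robot as it stands.
- The arm moves only by the tool step_arm, never from a script. Its argument "series" is a list of rows, each a list of 6 numbers: the shift along the world's x, y, z scaled (see below), then the turn, a rotation vector about the world's x, y, z scaled (see below). A call has 1 to 12 rows; each row is the pose to reach, as a shift and turn from the pose commanded when the call began; what a row does not reach only later rows make up. The controller multiplies each number of a shift by 400 mm and each number of a turn by pi/2 rad. A row lasts 1/12 s, in which the tool goes at most 41.7 mm and 7.16 degrees, less where a joint would pass 70% of its speed; a pose out of reach is approached as far as the arm can. A call with a number of a shift or a turn outside -1 to 1 is refused whole. A call with a gripper value outside its range is refused whole. "jaw" is the opening, from -1 (shut) to 1 (fully open), set as the call begins (left out, the last holds). The fingers move at their own pace and stop on an object; the grip force is fixed at half the most. Time passes only in rows, so rows that repeat a pose let the fingers close. It gives the time, the measured TCP pose, the force and the opening at its end, in the units of the state.
- arm.read_state(): the state, without advancing time (a new reading comes with each control period).
- arm.get_image(name): name is "side" or "top"; returns a dict with "image" (420x560x3 uint8, red, green, blue), "camera_matrix" (3x3 intrinsics, pixels), "world_from_camera" (4x4, takes a point from camera to world coordinates). Camera axes: x right, y up, looking along -z (the intrinsics and any distortion apply to the point x, -y, -z); pixel columns grow to the right and rows downward; lengths in mm; the calibration is good to about 2 mm. A picture is of the moment at which its call begins. There is no depth.
- arm.job_done(): hands the job in, once; it reports no verdict.
The state is a dict: "clock": time; "joints": joint angles; "joint_vel": joint speeds; "joint_efforts": joint torques, N m; "position": TCP position; "ee_rot": TCP orientation; "contact_force": force on the tool from outside, world axes, zero at the start; "wrist_torque": the same for the moment, N m; "gripper_width": finger opening in mm.
Only numpy, scipy, OpenCV 4.12 (cv2) and the standard library are available. Lean on these libraries where they do the work, as an engineer would, in place of code of your own. Each camera call takes 0.05 s, during which the arm holds its last target.

TASK

The heavy drop-down front of the two-bay loaf bin is propped up on a wooden wedge: ease the wedge out backwards so that the front comes down flat on the counter without slamming, and leave the wedge lying on the counter clear of it. Then look which bay has room (the other already holds a loaf tin) and slide the empty loaf tin that stands outside, without lifting or tipping it, up the lowered front into that bay until all of it is past the sill and on the bin's floor. Leave the tin that is already in the bin, the funnel, the egg holder and the whisk where they are.

Things in the scene. Friction and masses are not known exactly. Their poses are not given: they have to be found in the camera images.
- bin: Fixed wooden loaf bin, 316 mm wide (x), 252 deep (y), 120 high. Origin on the counter under the middle of the sill (front edge of its floor); +y points from the sill into the bin, the opening looks along -y. Floor 16 mm above the counter, y = 0 to 240. Open above its front half: a flat top (upper face at 130) covers only y > 127 mm. Fixed walls 12 mm thick, all 120 mm high.
- bay_a (a point): Middle of the sill of one bay, on the floor's front edge: x = -76 mm, y = 0, z = 16 in the bin's frame. The side walls and a middle divider leave each bay 140 mm wide inside.
- bay_b (a point): The same for the other bay, at x = +76 mm.
- flap (a joint): Hinge angle of the bin's drop-down front, rad. 0 = flat on the counter, where its upper face is a ramp from counter level at y = -115 mm of the bin's frame to floor level at y = 0; it grows as the free edge rises. Starts near 0.28, resting on the wedge; swings freely and falls by its weight (0.8 kg). Hinge along the bin's x at y = 0, 8 mm above the counter.
- flap_edge (a point): Middle of the front's free edge, about 31 mm up at the start. The front is 312 mm wide, 115 mm from hinge to edge, and tapers from 17 mm thick at the hinge to 1.5 mm at this edge.
- wedge_tang (a point): Centre of the upright grip at the thick end of the loose wooden wedge, 27.5 mm above its underside: a block 24 mm across (x), 30 along (y), 55 high. The wedge's +y axis points from here to the thin tip, 105 mm away. It starts flat on the counter, square to the sill, grip outside, tip 71 mm in under the front's edge; it comes out along the bin's -y.
- wedge_tip (a point): Middle of the wedge's thin tip, 1 mm above its underside. The wedge is 120 mm long and 40 mm wide in all, 90 g; beyond the grip its top slopes from 38 mm down to 2 mm at the tip over 90 mm.
- tin: Empty open loaf tin of thin bright metal standing outside on the counter, 100 mm (its x) by 120 mm (its y) by 60 mm high, walls 4 mm, about 0.35 kg. Origin at the centre of its underside. Its 120 mm length points roughly into the bin.
- tin2_mid (a point): Centre (30 mm above its underside) of the identical loaf tin already in one of the two bays, 0.7 kg, its outer end 30 mm behind the sill; its bay has no room for another tin.
- jar_mid (a point): Centre of a small lidded glass jar, 56 mm across and 85 mm high, that stands at the very back of the other bay, the one with room: about 177 mm of free floor lies between the sill and the jar.
- funnel: Bystander: red plastic funnel standing mouth down, 100 mm across, 105 mm high. Origin at the centre of its underside.
- egg_holder: Bystander: white ceramic egg holder with three eggs, 105 x 150 mm, about 75 mm high. Origin at the centre of its underside.
- whisk: Bystander: steel whisk lying on the counter, 260 mm long, about 60 mm high. Origin on the counter under its middle; its y runs from handle to wires.
Things that resemble listed ones, but are neither listed nor needed, are in the scene too. Of the things that look like the part that bears wedge_tang, the middle-sized one is meant.

How it is judged:
By the outcome, as a careful person would: the job done as asked, in the order asked, and still so for the second after the job is handed in, with the robot touching nothing.
It also fails if it takes over 72 s, if anything falls off the work surface, if the arm or the gripper's body presses on something with over 40 N, if the wrist force passes 120 N, or if a joint passes its speed limit or range.

## Working session

There is one attempt and no reset: what is moved stays moved. The work goes in short steps, Python scripts to look and compute and a tool call to move; the robot and the scene stay as the last step left them, time stands still between calls to the robot, and variables do not carry over. Pictures are saved under pics/ and viewed, and the job is handed in when it is done.

Besides the shell and the picture viewer there is one more tool, called after "Request:" as name(argument=value, ...), one argument or row to a line, values as JSON. step_arm: Moves the arm, as the interface text tells. Shifts and turns lie within -1 to 1; 1 stands for 400 mm of shift or pi/2 rad of turn. Its arguments: {"type":"object","properties":{"series":{"type":"array","items":{"type":"array","items":{"type":"number","minimum":-1,"maximum":1}}},"jaw":{"type":"number"}},"required":["series"]}

```bash
ls; mkdir -p pics; python3 - <<'E'
from bench import arm
import cv2,numpy as np
print(arm.read_state(), arm.hold_point_z)
for n in("side","top"):
    d=arm.get_image(n); cv2.imwrite(f"pics/{n}0.png",d["image"][:,:,::-1]); print(n,{k:np.round(v,3).tolist() for k,v in d.items() if k!="image"})
E
```

```text
pics
{'clock': 0.0, 'joints': array([-9.35410456e-01,  3.85570070e-01,  6.59104822e-03, -4.96114863e-04,
       -1.19398498e+00, -2.58579755e-01]), 'joint_vel': array([ 0.00079657,  0.00028653, -0.00109   , -0.00074851,  0.00091771,
       -0.00176997]), 'joint_efforts': array([-1.17110434e-03, -3.92290378e+01,  1.88405943e+01,  4.18639541e+00,
       -4.63896737e-03,  3.46526605e-06]), 'position': array([ 229.73530721, -580.55735502,  209.50029081]), 'ee_rot': array([-1.87200430e-01,  9.82321114e-01,  1.07701184e-03, -2.60580142e-04]), 'contact_force': array([ 0.49982209,  0.01859273, -0.30460088]), 'wrist_torque': array([-0.00532608,  0.00517624,  0.01020061]), 'gripper_width': 85.59564737147011} 18.700000000000003
side {'camera_matrix': [[499.375, 0.0, 285.089], [0.0, 499.375, 206.356], [0.0, 0.0, 1.0]], 'world_from_camera': [[0.893, 0.36, -0.271, 191.458], [-0.451, 0.695, -0.56, -616.126], [-0.013, 0.622, 0.783, 1059.957], [0.0, 0.0, 0.0, 1.0]]}
top {'camera_matrix': [[542.851, 0.0, 270.582], [0.0, 542.851, 211.387], [0.0, 0.0, 1.0]], 'world_from_camera': [[0.025, 0.99, -0.136, 339.333], [-1.0, 0.025, -0.004, 87.159], [-0.001, 0.136, 0.991, 1505.843], [0.0, 0.0, 0.0, 1.0]]}
```

View pics/side0.png

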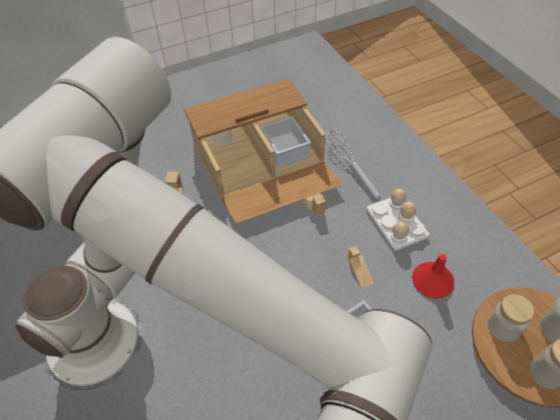

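View pics/top0.png

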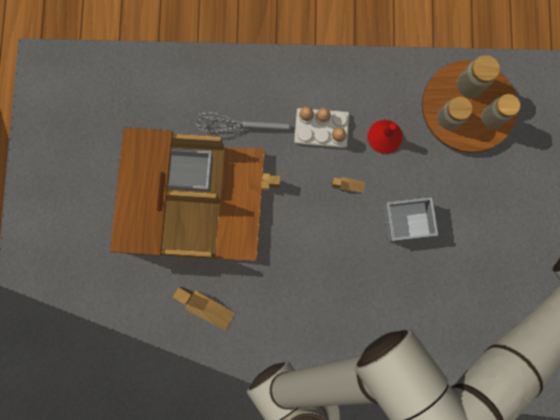

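```bash
cat > h.py <<'E'
import numpy as np,cv2
from bench import arm
def grab(n,f=None):
    d=arm.get_image(n)
    if f: cv2.imwrite(f"pics/{f}.png",d["image"][:,:,::-1])
    return d
def ray(d,u,v):
    K,T=d["camera_matrix"],d["world_from_camera"]
    r=np.linalg.inv(K)@[u,v,1]; r=T[:3,:3]@[r[0],-r[1],-r[2]]
    return T[:3,3],r
def onz(d,u,v,z):
    o,r=ray(d,u,v); return o+r*(z-o[2])/r[2]
def proj(d,p):
    T=d["world_from_camera"]; c=T[:3,:3].T@(np.array(p)-T[:3,3]); q=d["camera_matrix"]@[c[0],-c[1],-c[2]]; return q[:2]/q[2]
def crop(d,x0,x1,y0,y1,s,f):
    cv2.imwrite(f"pics/{f}.png",cv2.resize(d["image"][y0:y1,x0:x1,::-1],None,fx=s,fy=s,interpolation=cv2.INTER_CUBIC))
E
python3 - <<'E'
from h import *
d=grab("top")
crop(d,100,300,120,270,4,"ct_bin"); crop(d,330,450,160,250,6,"ct_tin")
d=grab("side"); crop(d,170,370,80,230,4,"cs_bin")
E
```

```text
(no output)
```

View pics/ct_bin.png

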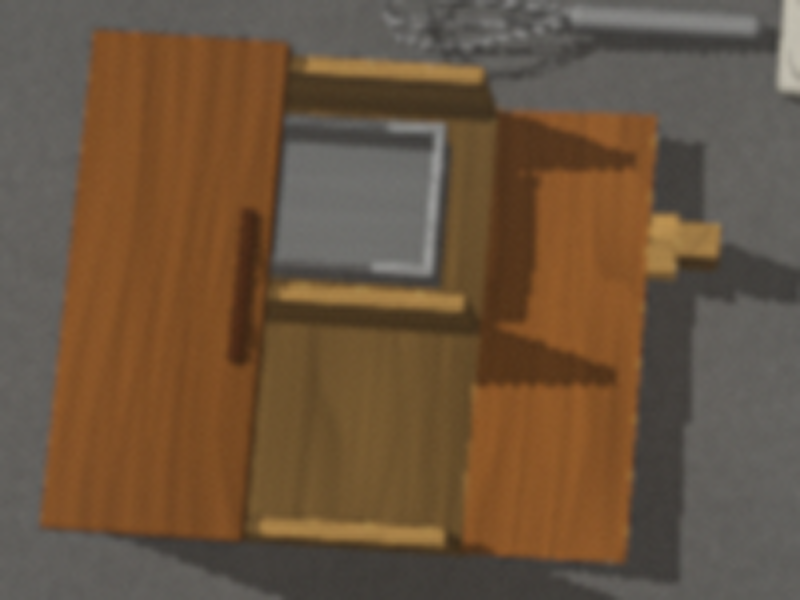

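View pics/ct_tin.png

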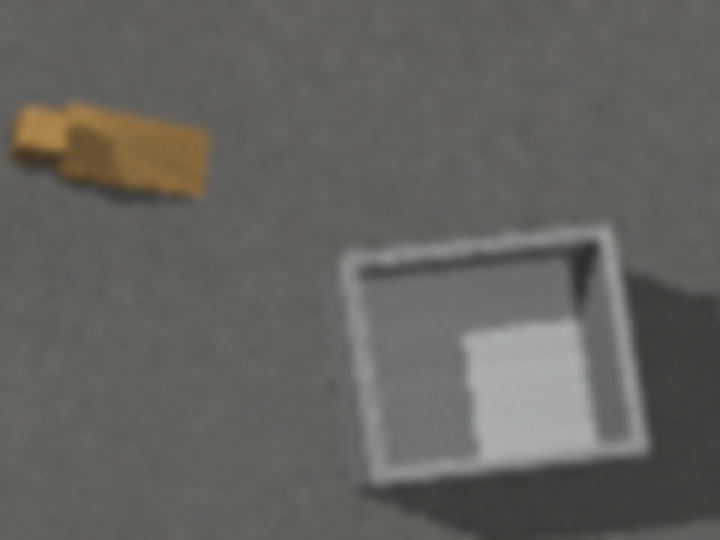

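View pics/cs_bin.png

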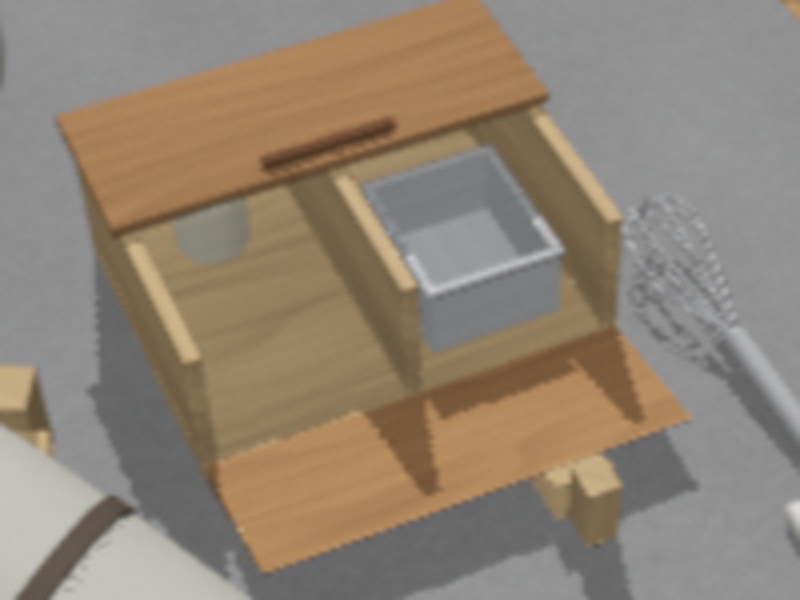

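```bash
python3 - <<'E'
from h import *
d=grab("top"); s=grab("side")
B=lambda u,v,z:onz(d,100+u/4,120+v/4,z).round(1)
S=lambda u,v,z:onz(s,170+u/4,80+v/4,z).round(1)
for n,u,v,z in[("wallhi",485,75,120),("div",465,302,120),("walllo",445,538,120),("lidfh",290,45,130),("lidfl",243,540,130),("lidbh",95,30,130),("lidbl",40,527,130),("edgeh",655,115,31),("edgel",627,562,31),("sill_h",497,118,16),("sill_l",463,550,16),("tang",700,241,55),("tanglow",700,241,0),("tin2 oh",446,124,76),("tin2 ol",434,279,76)]: print(n,B(u,v,z))
print("side")
for n,u,v,z in[("wallhi",612,215,120),("div",408,285,120),("walllo",192,358,120),("edgeh",688,418,31),("edgel",266,570,31),("lidfl",118,230,130),("lidfh",547,97,130),("tang",598,474,55),("jar",212,262,16)]: print(n,S(u,v,z))
P=np.array([onz(d,330+u/6,160+v/6,60)[:2] for u,v in[(342,255),(612,226),(648,452),(374,483)]]);print(P.round(1),P.mean(0))
print([np.linalg.norm(P[i]-P[i-1]).round(1) for i in range(4)])
E
```

```text
wallhi [718.1 227.2 120. ]
div [566.9 234.5 120. ]
walllo [414.3 241.4 120. ]
lidfh [732.3 354.2 130. ]
lidfl [409.3 368.  130. ]
lidbh [739.3 482.1 130. ]
lidbl [414.3 496.9 130. ]
edgeh [716.7 116.8  31. ]
edgel [406.  127.4  31. ]
sill_h [715.7 228.1  16. ]
sill_l [412.  240.3  16. ]
tang [623.6  83.4  55. ]
tanglow [634.3  83.2   0. ]
tin2 oh [695.5 256.7  76. ]
tin2 ol [589.2 260.5  76. ]
side
wallhi [722.3 234.6 120. ]
div [570.4 238.8 120. ]
walllo [419.1 243.9 120. ]
edgeh [720.  117.3  31. ]
edgel [413.3 131.   31. ]
lidfl [416.4 366.2 130. ]
lidfh [735.4 352.3 130. ]
tang [631.   85.7  55. ]
jar [493.8 422.1  16. ]
[[ 569.1 -219.7]
 [ 585.4 -341.1]
 [ 483.8 -355.5]
 [ 466.9 -233.5]] [ 526.29158117 -287.45890345]
[np.float64(103.2), np.float64(122.4), np.float64(102.6), np.float64(123.2)]
```

Request:
step_arm(
  series=[
    [0.5, 0.83, 0, 0, 0, 0.733],
    [0.5, 0.83, 0, 0, 0, 0.733],
    [0.5, 0.83, 0, 0, 0, 0.733],
    [0.5, 0.83, 0, 0, 0, 0.733],
    [0.5, 0.83, 0, 0, 0, 0.733],
    [0.5, 0.83, 0, 0, 0, 0.733],
    [0.5, 0.83, 0, 0, 0, 0.733],
    [0.5, 0.83, 0, 0, 0, 0.733],
    [0.5, 0.83, 0, 0, 0, 0.733],
    [0.5, 0.83, 0, 0, 0, 0.733],
    [0.5, 0.83, 0, 0, 0, 0.733],
  ],
  jaw=1,
)

```text
clock: 1.22
position: [431.6, -246.6, 210.9]
ee_rot: [-0.694, 0.72, -0.0, 0.0]
contact_force: [0.2, -1.0, 0.1]
gripper_width: 85.6
```

```bash
cat > st.py <<'E'
from h import *
from scipy.spatial.transform import Rotation as R
s=arm.read_state(); r=R.from_quat(s["ee_rot"]).as_matrix()
print("t",round(s["clock"],2),"p",s["position"].round(1),"jawdir",r[:,1].round(3),"z",r[:,2].round(3),"F",s["contact_force"].round(1),"w",round(s["gripper_width"],1),"j",s["joints"].round(2))
E
python3 st.py
```

```text
t 1.22 p [ 431.6 -246.6  210.9] jawdir [-0.999  0.037 -0.001] z [ 0.001  0.    -1.   ] F [ 0.2 -1.   0.1] w 85.6 j [-0.19  0.17 -0.3  -0.   -1.11  0.16]
```

Request:
step_arm(
  series=[
    [0.49, 0.82, -0.15, 0, 0, 0.01],
    [0.49, 0.82, -0.15, 0, 0, 0.01],
    [0.49, 0.82, -0.15, 0, 0, 0.01],
    [0.49, 0.82, -0.15, 0, 0, 0.01],
    [0.49, 0.82, -0.15, 0, 0, 0.01],
    [0.49, 0.82, -0.15, 0, 0, 0.01],
    [0.49, 0.82, -0.15, 0, 0, 0.01],
    [0.49, 0.82, -0.15, 0, 0, 0.01],
    [0.49, 0.82, -0.15, 0, 0, 0.01],
    [0.49, 0.82, -0.15, 0, 0, 0.01],
    [0.49, 0.82, -0.15, 0, 0, 0.01],
  ],
)

```text
clock: 2.13
position: [627.0, 80.7, 148.8]
ee_rot: [-0.698, 0.716, 0.0, -0.001]
contact_force: [-0.9, -0.1, -0.5]
gripper_width: 85.5
```

```bash
python3 st.py; python3 - <<'E'
from h import *
d=grab("side"); crop(d,220,420,150,300,4,"s1")
E
```

```text
t 2.13 p [627.   80.7 148.8] jawdir [-1.     0.025  0.002] z [-0.002 -0.001 -1.   ] F [-0.9 -0.1 -0.5] w 85.5 j [ 0.38  0.44 -0.06 -0.   -1.07 -0.41]
```

View pics/s1.png

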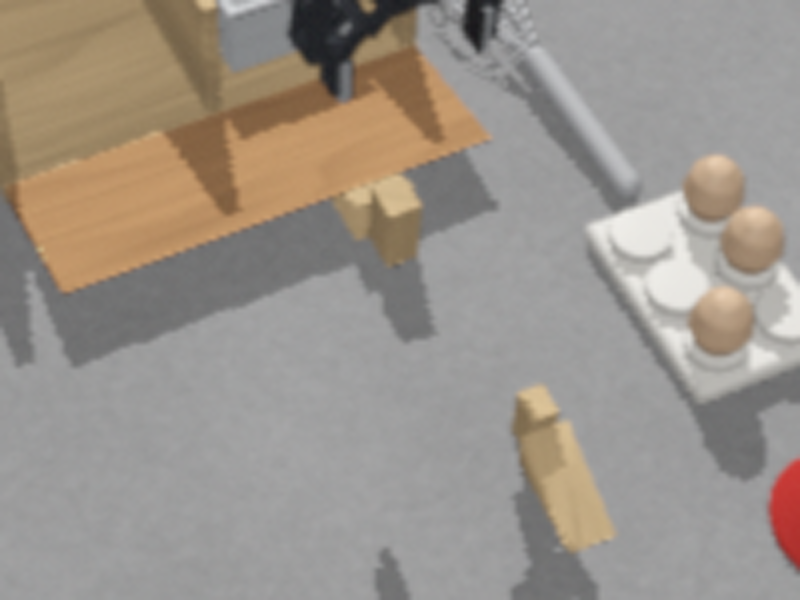

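Request:
step_arm(
  series=[
    [0, 0.002, -0.08, 0, 0, -0.011],
    [0, 0.002, -0.16, 0, 0, -0.011],
    [0, 0.002, -0.24, 0, 0, -0.011],
    [0, 0.002, -0.29, 0, 0, -0.011],
    [0, 0.002, -0.32, 0, 0, -0.011],
    [0, 0.002, -0.33, 0, 0, -0.011],
    [0, 0.002, -0.33, 0, 0, -0.011],
  ],
)

```text
clock: 2.77
position: [625.8, 78.5, 18.5]
ee_rot: [-0.691, 0.723, 0.0, -0.0]
contact_force: [-1.1, -0.0, 0.3]
gripper_width: 85.3
```

```bash
python3 st.py; python3 - <<'E'
from h import *
d=grab("side"); crop(d,220,420,150,300,4,"s2")
E
```

```text
t 2.77 p [625.8  78.5  18.5] jawdir [-0.999  0.045  0.001] z [-0.001 -0.001 -1.   ] F [-1.1 -0.   0.3] w 85.3 j [ 0.38  0.58 -0.2   0.   -0.79 -0.43]
```

View pics/s2.png

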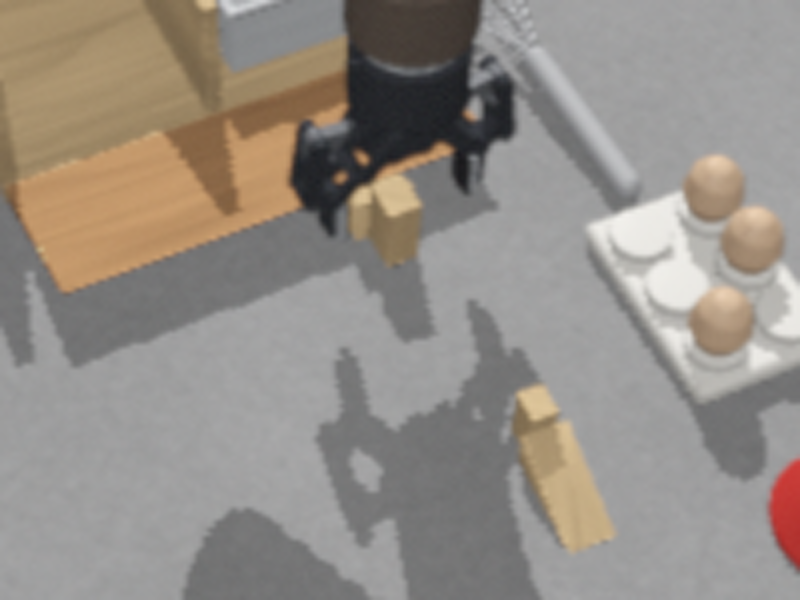

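```bash
python3 - <<'E'
from h import *
d=grab("side")
for p in[(626,78.5,18.5),(626,78.5,31),(668,78.5,31),(584,78.5,31),(627,84.5,55),(627,84.5,31),(627,84.5,0)]:
    q=proj(d,p); print(p,((q-[220,150])*4).round())
E
```

```text
(626, 78.5, 18.5) [394. 239.]
(626, 78.5, 31) [395. 227.]
(668, 78.5, 31) [451. 205.]
(584, 78.5, 31) [339. 251.]
(627, 84.5, 55) [393. 197.]
(627, 84.5, 31) [392. 221.]
(627, 84.5, 0) [390. 249.]
```

Request:
step_arm(
  series=[
    [0, 0.007, -0.015, 0, 0, 0],
    [0, 0.007, -0.02, 0, 0, 0],
    [0, 0.007, -0.02, 0, 0, 0],
  ],
)

```text
clock: 3.12
position: [625.9, 82.7, 10.8]
ee_rot: [-0.691, 0.722, 0.0, 0.0]
contact_force: [0.4, -0.1, -0.5]
gripper_width: 85.2
```

Request:
step_arm(
  series=[
    [0, 0, 0, 0, 0, 0],
    [0, 0, 0, 0, 0, 0],
    [0, 0, 0, 0, 0, 0],
    [0, 0, 0, 0, 0, 0],
    [0, 0, 0, 0, 0, 0],
    [0, 0, 0, 0, 0, 0],
    [0, 0, 0, 0, 0, 0],
    [0, 0, 0, 0, 0, 0],
    [0, 0, 0, 0, 0, 0],
    [0, 0, 0, 0, 0, 0],
  ],
  jaw=-1,
)

```text
clock: 3.95
position: [626.5, 82.5, 11.0]
ee_rot: [-0.691, 0.722, -0.0, 0.0]
contact_force: [1.5, -1.3, 2.6]
gripper_width: 22.5
```

```bash
python3 st.py; python3 - <<'E'
from h import *
d=grab("side"); crop(d,220,420,150,300,4,"s3")
E
```

```text
t 3.95 p [626.5  82.5  11. ] jawdir [-0.999  0.044 -0.001] z [ 0.001  0.    -1.   ] F [ 1.5 -1.3  2.6] w 22.5 j [ 0.39  0.59 -0.2   0.   -0.78 -0.43]
```

View pics/s3.png

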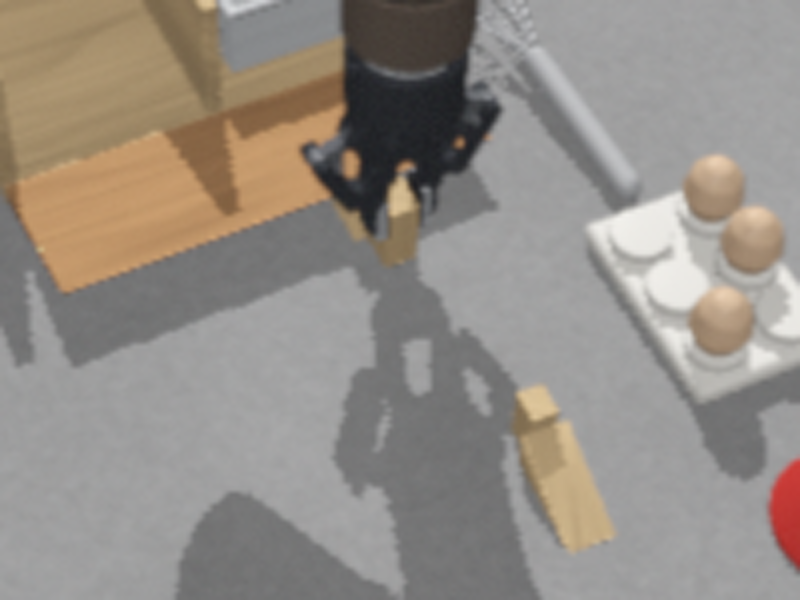

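Request:
step_arm(
  series=[
    [0, -0.005, 0, 0, 0, 0],
    [-0.001, -0.01, 0, 0, 0, 0],
    [-0.001, -0.017, 0, 0, 0, 0],
    [-0.001, -0.024, 0, 0, 0, 0],
    [-0.001, -0.031, 0, 0, 0, 0],
    [-0.002, -0.038, 0, 0, 0, 0],
    [-0.002, -0.045, 0, 0, 0, 0],
    [-0.002, -0.052, 0, 0, 0, 0],
    [-0.003, -0.059, 0, 0, 0, 0],
    [-0.003, -0.066, 0, 0, 0, 0],
    [-0.003, -0.073, 0, 0, 0, 0],
    [-0.003, -0.08, 0, 0, 0, 0],
  ],
)

```text
clock: 5.0
position: [625.1, 50.4, 11.0]
ee_rot: [-0.691, 0.723, -0.0, 0.0]
contact_force: [0.6, 5.7, 5.0]
gripper_width: 23.2
```

Request:
step_arm(
  series=[
    [0, -0.007, 0, 0, 0, 0],
    [-0.001, -0.014, 0, 0, 0, 0],
    [-0.001, -0.021, 0, 0, 0, 0],
    [-0.001, -0.028, 0, 0, 0, 0],
    [-0.001, -0.034, 0, 0, 0, 0],
    [-0.002, -0.04, 0, 0, 0, 0],
    [-0.002, -0.046, 0, 0, 0, 0],
    [-0.002, -0.052, 0, 0, 0, 0],
    [-0.003, -0.058, 0, 0, 0, 0],
    [-0.003, -0.064, 0, 0, 0, 0],
    [-0.003, -0.07, 0, 0, 0, 0],
    [-0.003, -0.076, 0, 0, 0, 0],
  ],
)

```text
clock: 6.0
position: [623.8, 20.0, 11.0]
ee_rot: [-0.691, 0.723, -0.0, 0.0]
contact_force: [0.3, 4.2, 4.5]
gripper_width: 23.0
```

```bash
python3 st.py; python3 - <<'E'
from h import *
d=grab("side"); crop(d,220,420,150,300,4,"s4")
E
```

```text
t 6.0 p [623.8  20.   11. ] jawdir [-0.999  0.044 -0.001] z [ 0.001  0.    -1.   ] F [0.3 4.2 4.5] w 23.0 j [ 0.29  0.58 -0.22 -0.   -0.77 -0.33]
```

View pics/s4.png

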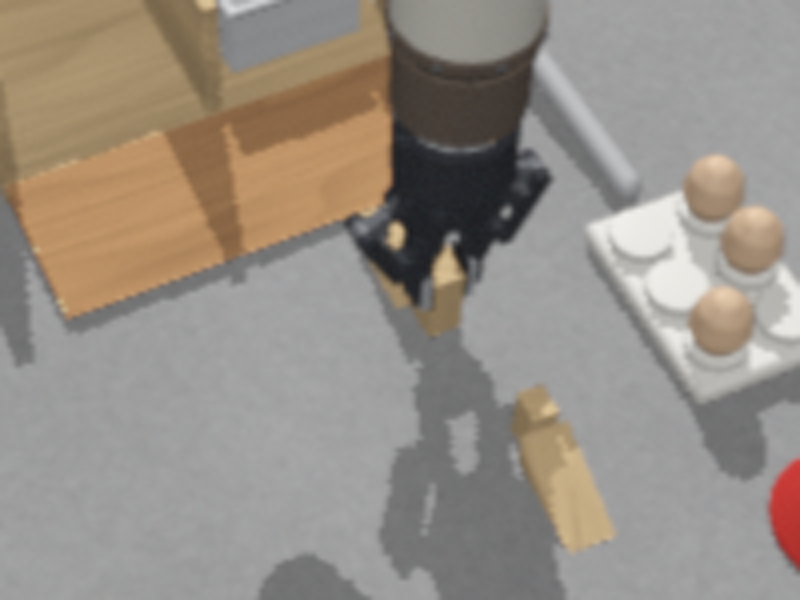

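Request:
step_arm(
  series=[
    [0, -0.005, 0, 0, 0, 0],
    [-0.001, -0.01, 0, 0, 0, 0],
    [-0.001, -0.015, 0, 0, 0, 0],
    [-0.001, -0.02, 0, 0, 0, 0],
    [-0.001, -0.025, 0, 0, 0, 0],
    [-0.001, -0.03, 0, 0, 0, 0],
    [-0.002, -0.037, 0, 0, 0, 0],
    [-0.002, -0.047, 0, 0, 0, 0],
    [-0.003, -0.06, 0, 0, 0, 0],
    [-0.003, -0.075, 0, 0, 0, 0],
    [-0.004, -0.09, 0, 0, 0, 0],
    [-0.004, -0.09, 0, 0, 0, 0],
  ],
)

```text
clock: 7.05
position: [621.8, -17.5, 11.0]
ee_rot: [-0.691, 0.723, -0.0, -0.0]
contact_force: [0.7, 0.4, 6.0]
gripper_width: 22.8
```

```bash
python3 st.py; python3 - <<'E'
from h import *
d=grab("side"); crop(d,220,420,150,300,4,"s5"); print(onz(d,353.75,250,30))
E
```

```text
t 7.05 p [621.8 -17.5  11. ] jawdir [-0.999  0.045  0.   ] z [-0.    -0.001 -1.   ] F [0.7 0.4 6. ] w 22.8 j [ 0.23  0.58 -0.23  0.   -0.77 -0.28]
[636.55589223 -78.62677884  30.        ]
```

View pics/s5.png

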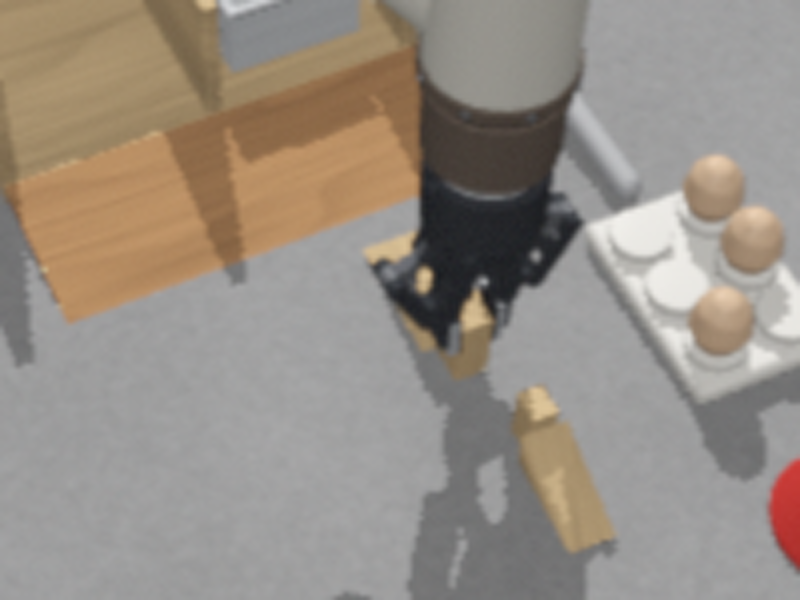

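Request:
step_arm(
  series=[
    [0, 0, 0, 0, 0, 0],
    [0, 0, 0, 0, 0, 0],
    [0, 0, 0, 0, 0, 0],
    [0, 0, 0, 0, 0, 0],
    [0, 0, 0.05, 0, 0, 0],
    [0, 0, 0.12, 0, 0, 0],
    [0, 0, 0.2, 0, 0, 0],
    [0, 0, 0.28, 0, 0, 0],
    [0, 0, 0.36, 0, 0, 0],
    [0, 0, 0.4, 0, 0, 0],
  ],
  jaw=0.3,
)

```text
clock: 7.93
position: [623.4, -16.1, 175.0]
ee_rot: [-0.692, 0.722, -0.002, 0.002]
contact_force: [1.3, 1.3, 0.5]
gripper_width: 55.6
```

```bash
python3 st.py; python3 - <<'E'
from h import *
d=grab("top","t6"); d=grab("side"); crop(d,170,390,110,290,3.6,"s6")
E
```

```text
t 7.93 p [623.4 -16.1 175. ] jawdir [-0.999  0.043 -0.006] z [ 0.006 -0.    -1.   ] F [1.3 1.3 0.5] w 55.6 j [ 0.23  0.4  -0.05  0.   -1.11 -0.28]
```

View pics/s6.png

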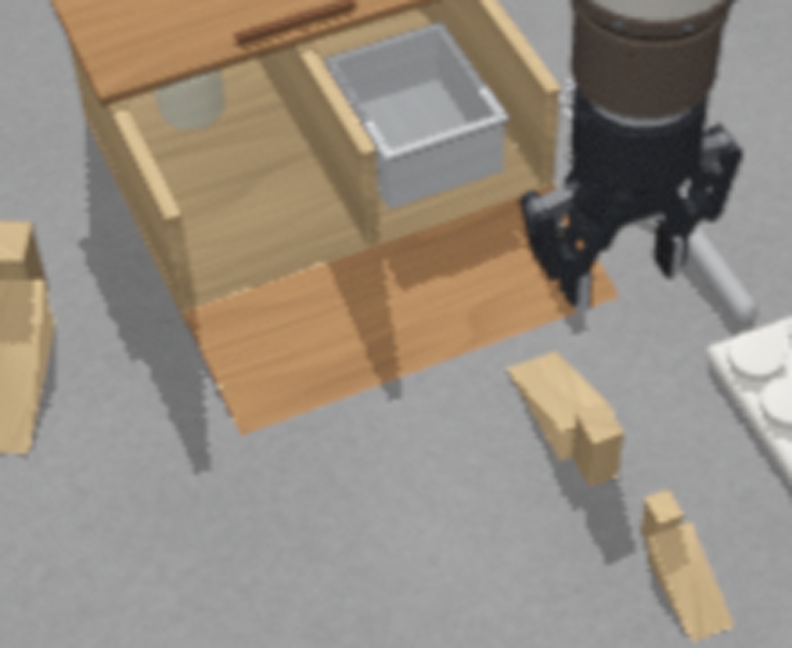

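View pics/t6.png

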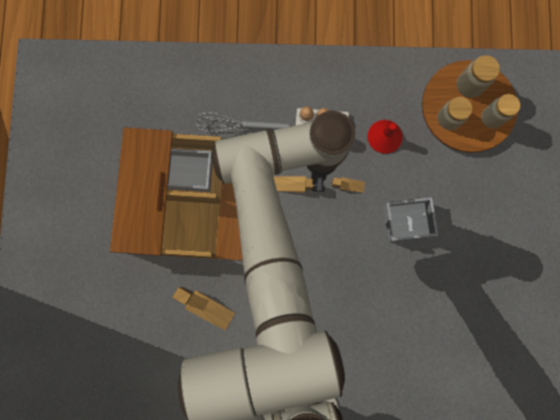

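Request:
step_arm(
  series=[
    [-0.2, -0.92, 0, 0, 0, 0.112],
    [-0.2, -0.92, 0, 0, 0, 0.112],
    [-0.2, -0.92, 0, 0, 0, 0.112],
    [-0.2, -0.92, 0, 0, 0, 0.112],
    [-0.2, -0.92, 0, 0, 0, 0.112],
    [-0.2, -0.92, 0, 0, 0, 0.112],
    [-0.2, -0.92, 0, 0, 0, 0.112],
    [-0.2, -0.92, 0, 0, 0, 0.112],
    [-0.2, -0.92, 0, 0, 0, 0.112],
    [-0.2, -0.92, 0, 0, 0, 0.112],
    [-0.2, -0.92, 0, 0, 0, 0.112],
  ],
)

```text
clock: 8.95
position: [539.9, -385.9, 168.2]
ee_rot: [0.751, -0.661, -0.002, 0.0]
contact_force: [-0.4, -0.1, 0.2]
gripper_width: 55.8
```

Request:
step_arm(
  series=[
    [0, 0, -0.08, 0.066, 0.009, 0],
    [0, 0, -0.16, 0.132, 0.018, 0],
    [0, 0, -0.2, 0.132, 0.018, 0],
    [0, 0, -0.25, 0.132, 0.018, 0],
    [0, 0, -0.25, 0.132, 0.018, 0],
  ],
)

```text
clock: 9.37
position: [539.3, -380.8, 64.3]
ee_rot: [0.747, -0.656, -0.085, -0.068]
contact_force: [-0.3, 0.6, -1.7]
gripper_width: 55.4
```

```bash
python3 st.py; python3 - <<'E'
from h import *
d=grab("top","t7"); crop(d,340,500,150,270,5,"t7c"); d=grab("side","s7")
E
```

```text
t 9.37 p [ 539.3 -380.8   64.3] jawdir [-0.991 -0.131  0.009] z [-0.037  0.213 -0.976] F [-0.3  0.6 -1.7] w 55.4 j [-0.46  0.65  0.13 -0.19 -1.19  0.67]
```

View pics/t7c.png

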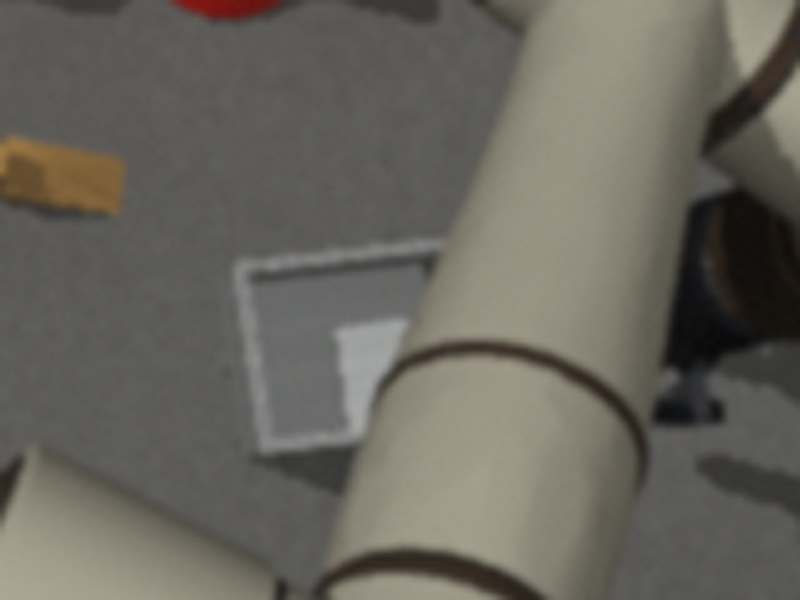

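View pics/s7.png

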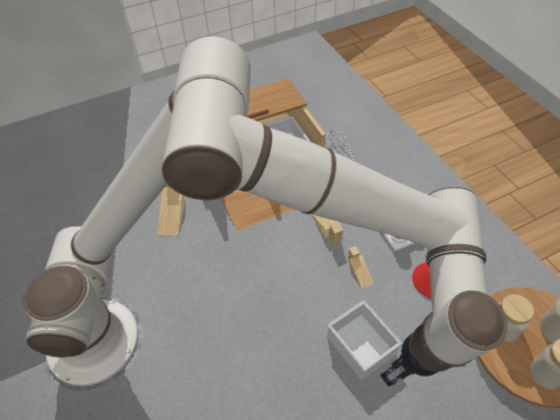

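```bash
python3 - <<'E'
from h import *
d=grab("side"); crop(d,310,430,290,400,6,"s8")
E
```

```text
(no output)
```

View pics/s8.png

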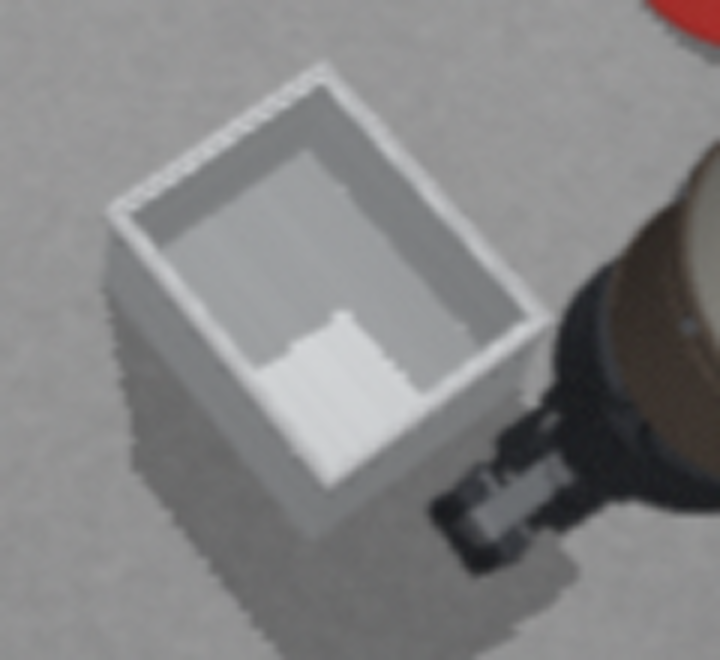

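```bash
cat > tin.py <<'E'
from h import *
def quad(d,pts,z):
    # order: front-lo, front-hi, rear-hi, rear-lo
    P=np.array([onz(d,u,v,z)[:2] for u,v in pts]); y=(P[0]+P[1]-P[2]-P[3]); c=P.mean(0)
    print(P.round(1).tolist(),"c",c.round(1),"yaw",round(np.arctan2(-y[0],y[1]),3),"w",np.linalg.norm(P[0]-P[1]).round(1),"l",(np.linalg.norm(y)/2).round(1),"rear",((P[2]+P[3])/2).round(1))
E
python3 - <<'E'
from tin import *
d=grab("side")
quad(d,[(310+u/6,290+v/6) for u,v in[(108,210),(324,64),(548,316),(330,489)]],60)
for p in[(539.3,-380.8,64.3),(539.3-27,-384,72),(539.3+27,-378,72)]: print(((proj(d,p)-[310,290])*6).round())
E
```

```text
[[473.1, -233.3], [573.0, -219.4], [589.8, -337.9], [489.2, -355.1]] c [ 531.3 -286.4] yaw 0.136 w 100.9 l 121.3 rear [ 539.5 -346.5]
[500. 484.]
[441. 521.]
[565. 433.]
```

Request:
step_arm(
  series=[
    [0, 0, -0.08, 0, 0, 0.018],
    [0, 0, -0.13, 0, 0, 0.018],
    [0, 0, -0.14, 0, 0, 0.018],
    [0, 0, -0.14, 0, 0, 0.018],
    [-0.002, 0.012, -0.14, 0, 0, 0.018],
    [-0.004, 0.024, -0.14, 0, 0, 0.018],
    [-0.006, 0.036, -0.14, 0, 0, 0.018],
    [-0.008, 0.046, -0.14, 0, 0, 0.018],
    [-0.009, 0.056, -0.14, 0, 0, 0.018],
    [-0.011, 0.066, -0.14, 0, 0, 0.018],
    [-0.012, 0.076, -0.14, 0, 0, 0.018],
    [-0.014, 0.086, -0.14, 0, 0, 0.018],
  ],
)

```text
clock: 10.57
position: [536.4, -349.2, 14.7]
ee_rot: [0.757, -0.645, -0.08, -0.067]
contact_force: [0.3, -1.9, 0.3]
gripper_width: 55.8
```

```bash
python3 st.py; python3 - <<'E'
from h import *
d=grab("side"); crop(d,300,420,280,390,6,"s9")
E
```

```text
t 10.57 p [ 536.4 -349.2   14.7] jawdir [-0.987 -0.159  0.001] z [-0.034  0.205 -0.978] F [ 0.3 -1.9  0.3] w 55.8 j [-0.42  0.67  0.03 -0.2  -1.05  0.69]
```

View pics/s9.png

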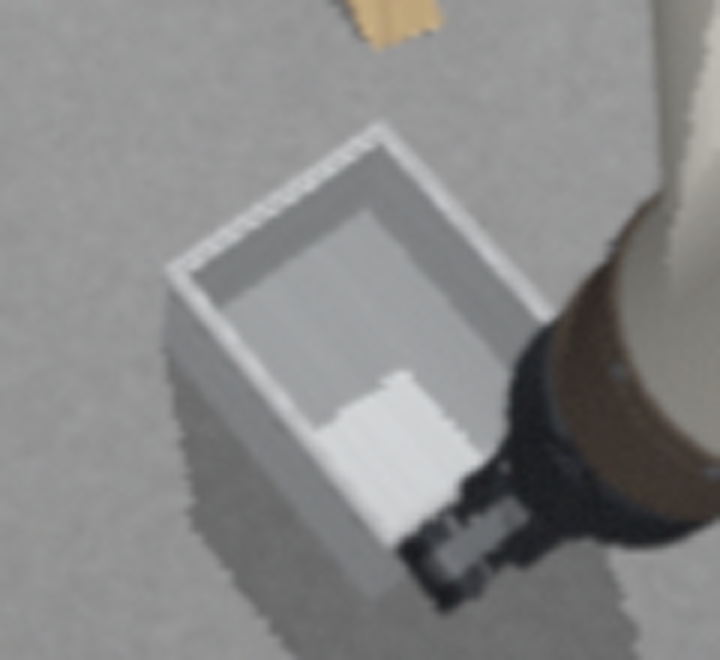

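Request:
step_arm(
  series=[
    [-0.002, 0.012, 0, 0, 0, 0],
    [-0.004, 0.024, 0, 0, 0, 0],
    [-0.006, 0.036, 0, 0, 0, 0],
    [-0.008, 0.048, 0, 0, 0, 0],
    [-0.01, 0.06, 0, 0, 0, 0],
    [-0.012, 0.072, 0, 0, 0, 0],
    [-0.014, 0.084, 0, 0, 0, 0],
    [-0.016, 0.096, 0, 0, 0, 0],
    [-0.018, 0.108, 0, 0, 0, 0],
    [-0.02, 0.12, 0, 0, 0, 0],
    [-0.022, 0.132, 0, 0, 0, 0],
    [-0.024, 0.144, 0, 0, 0, 0],
  ],
)

```text
clock: 11.62
position: [526.8, -291.5, 14.7]
ee_rot: [0.757, -0.645, -0.08, -0.067]
contact_force: [0.2, -2.0, 0.3]
gripper_width: 55.5
```

```bash
python3 st.py; python3 - <<'E'
from h import *
d=grab("side"); crop(d,270,410,250,370,5,"s10")
E
```

```text
t 11.62 p [ 526.8 -291.5   14.7] jawdir [-0.987 -0.159  0.001] z [-0.034  0.205 -0.978] F [ 0.2 -2.   0.3] w 55.5 j [-0.34  0.61 -0.08 -0.22 -0.99  0.63]
```

View pics/s10.png

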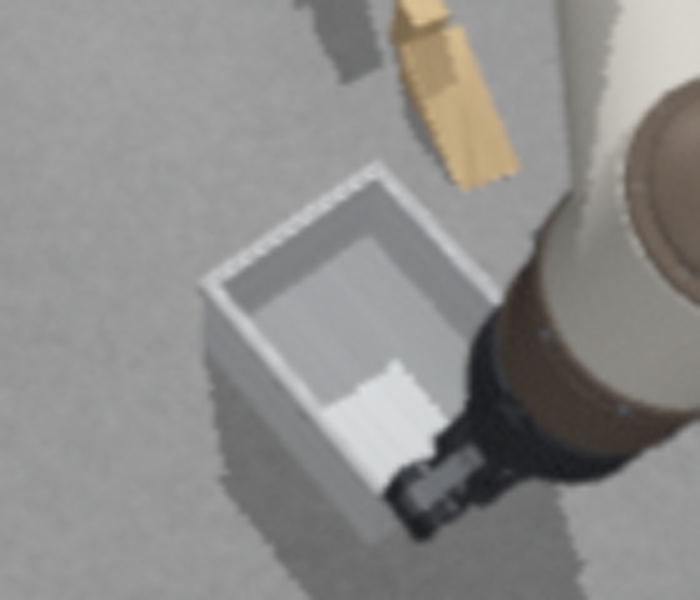

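```bash
python3 - <<'E'
from tin import *
d=grab("side")
f=lambda u,v,z:onz(d,270+u/5,250+v/5,z)[:2]
a,b=f(203,283,60),f(378,163,60); print(a,b,b-a,np.arctan2((b-a)[1],(b-a)[0]))
print(f(465,190,2),f(395,40,25))
E
```

```text
[ 460.69516991 -177.97816478] [ 560.40948539 -161.49244197] [99.71431548 16.48572281] 0.16384741671774133
[ 611.10823892 -166.74270383] [616.13570791 -90.62846012]
```

Request:
step_arm(
  series=[
    [-0.002, 0.013, 0, 0, 0, 0],
    [-0.004, 0.026, 0, 0, 0, 0],
    [-0.006, 0.039, 0, 0, 0, 0],
    [-0.008, 0.052, 0, 0, 0, 0],
    [-0.01, 0.065, 0, 0, 0, 0],
    [-0.012, 0.078, 0, 0, 0, 0],
    [-0.015, 0.091, 0, 0, 0, 0],
    [-0.017, 0.104, 0, 0, 0, 0],
    [-0.019, 0.117, 0, 0, 0, 0],
    [-0.021, 0.13, 0, 0, 0, 0],
    [-0.023, 0.143, 0, 0, 0, 0],
    [-0.025, 0.156, 0, 0, 0, 0],
  ],
)

```text
clock: 12.72
position: [516.6, -228.9, 14.5]
ee_rot: [0.757, -0.645, -0.08, -0.067]
contact_force: [0.0, -1.5, -0.8]
gripper_width: 55.4
```

Request:
step_arm(
  series=[
    [-0.002, 0.013, 0, 0, 0, 0],
    [-0.004, 0.026, 0, 0, 0, 0],
    [-0.006, 0.039, 0, 0, 0, 0],
    [-0.008, 0.052, 0, 0, 0, 0],
    [-0.01, 0.065, 0, 0, 0, 0],
    [-0.012, 0.078, 0, 0, 0, 0],
    [-0.015, 0.091, 0, 0, 0, 0],
    [-0.017, 0.104, 0, 0, 0, 0],
    [-0.019, 0.117, 0, 0, 0, 0],
    [-0.021, 0.13, 0, 0, 0, 0],
    [-0.023, 0.143, 0, 0, 0, 0],
    [-0.025, 0.156, 0, 0, 0, 0],
  ],
)

```text
clock: 13.72
position: [506.7, -166.6, 14.6]
ee_rot: [0.757, -0.645, -0.08, -0.067]
contact_force: [0.2, -0.8, -1.1]
gripper_width: 55.6
```

```bash
python3 st.py; python3 - <<'E'
from h import *
d=grab("side"); crop(d,190,370,170,310,4,"s11")
E
```

```text
t 13.72 p [ 506.7 -166.6   14.6] jawdir [-0.987 -0.159  0.001] z [-0.034  0.205 -0.978] F [ 0.2 -0.8 -1.1] w 55.6 j [-0.15  0.51 -0.27 -0.26 -0.87  0.48]
```

View pics/s11.png

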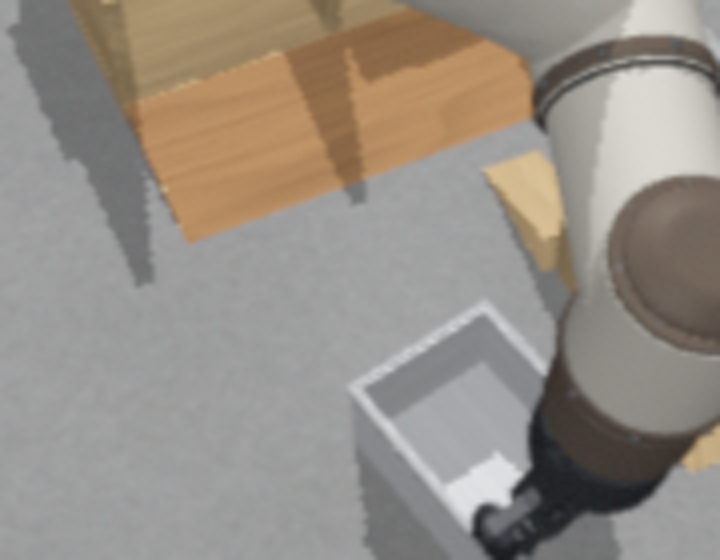

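```bash
cat >> tin.py <<'E'
def front(d,p,q,off,s,z=60):
    a=onz(d,off[0]+p[0]/s,off[1]+p[1]/s,z)[:2];b=onz(d,off[0]+q[0]/s,off[1]+q[1]/s,z)[:2]
    y=np.arctan2((b-a)[1],(b-a)[0]); m=(a+b)/2; c=m-60*np.array([-np.sin(y),np.cos(y)]); r=2*c-m
    lx=492.6+.043*(c[1]-239)
    print("front",m.round(1),"yaw",y.round(3),"w",np.linalg.norm(b-a).round(1),"c",c.round(1),"rear",r.round(1),"line x at c",lx.round(1))
E
python3 - <<'E'
from tin import *
d=grab("side")
front(d,(350,385),(487,303),(190,170),4)
for p in((190,243),(530,120)): print(onz(d,190+p[0]/4,170+p[1]/4,1.5))
E
```

```text
front [491.1 -44.5] yaw 0.139 w 99.7 c [ 499.4 -103.9] rear [ 507.7 -163.4] line x at c 477.9
[411.31190871 126.47314378   1.5       ]
[659.12771582 114.66216304   1.5       ]
```

Request:
step_arm(
  series=[
    [-0.002, 0.012, 0, 0, 0, 0],
    [-0.004, 0.024, 0, 0, 0, 0],
    [-0.006, 0.036, 0, 0, 0, 0],
    [-0.008, 0.048, 0, 0, 0, 0],
    [-0.01, 0.06, 0, 0, 0, 0],
    [-0.012, 0.072, 0, 0, 0, 0],
    [-0.014, 0.084, 0, 0, 0, 0],
    [-0.016, 0.096, 0, 0, 0, 0],
    [-0.018, 0.108, 0, 0, 0, 0],
    [-0.02, 0.12, 0, 0, 0, 0],
    [-0.022, 0.131, 0, 0, 0, -0.004],
    [-0.024, 0.142, 0, 0, 0, -0.009],
  ],
)

```text
clock: 14.82
position: [497.1, -109.9, 14.6]
ee_rot: [0.752, -0.65, -0.079, -0.068]
contact_force: [0.2, -1.8, 0.6]
gripper_width: 55.7
```

Request:
step_arm(
  series=[
    [-0.002, 0.01, 0, 0, 0, -0.005],
    [-0.004, 0.02, 0, 0, 0, -0.01],
    [-0.005, 0.03, 0, 0, 0, -0.015],
    [-0.007, 0.04, 0, 0, 0, -0.02],
    [-0.008, 0.05, 0, 0, 0, -0.025],
    [-0.009, 0.06, 0, 0, 0, -0.03],
    [-0.01, 0.07, 0, 0, 0, -0.035],
    [-0.011, 0.08, 0, 0, 0, -0.04],
    [-0.012, 0.09, 0, 0, 0, -0.045],
    [-0.013, 0.1, 0, 0, 0, -0.05],
    [-0.013, 0.11, 0, 0, 0, -0.055],
    [-0.013, 0.12, 0, 0, 0, -0.06],
  ],
)

```text
clock: 15.82
position: [491.8, -61.9, 14.6]
ee_rot: [0.721, -0.685, -0.076, -0.072]
contact_force: [-1.0, -3.1, 1.4]
gripper_width: 55.6
```

```bash
python3 st.py; python3 - <<'E'
from h import *
d=grab("side"); crop(d,170,350,150,290,4,"s12")
E
```

```text
t 15.82 p [491.8 -61.9  14.6] jawdir [-0.999 -0.051  0.001] z [-0.012  0.207 -0.978] F [-1.  -3.1  1.4] w 55.6 j [ 0.05  0.44 -0.39 -0.31 -0.76  0.23]
```

View pics/s12.png

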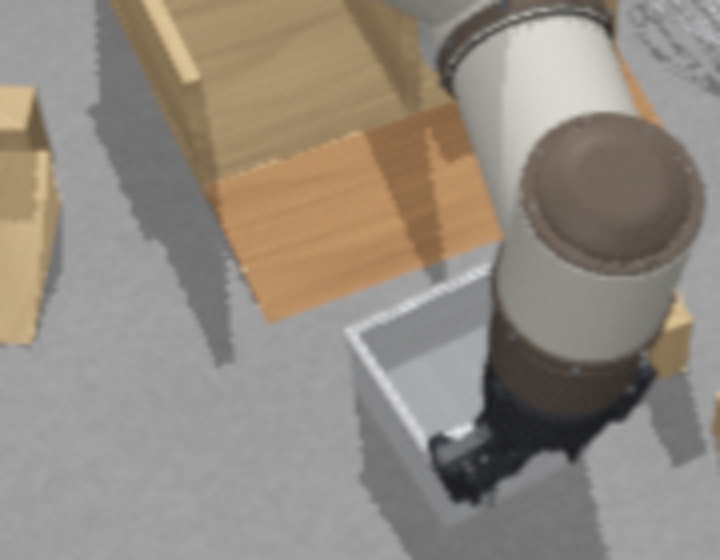

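```bash
python3 - <<'E'
from tin import *
d=grab("side")
f=lambda u,v,z:onz(d,170+u/4,150+v/4,z)[:2]
a,b,c=f(347,331,60),f(490,265,60),f(428,450,60)
print(a,b,np.arctan2(*(b-a)[::-1]),c,np.arctan2(-(a-c)[0],(a-c)[1]))
for y in(.04,.05,.08):
  m=a+50*np.array([np.cos(y),np.sin(y)]);cc=m-60*np.array([-np.sin(y),np.cos(y)]);print(y,cc,492.6+.043*(cc[1]-239))
E
```

```text
[438.8536338   58.09362006] [540.28951262  63.00633346] 0.04839389878246932 [445.21423948 -41.68199526] 0.06366295226513238
0.04 [4.91212999e+02 1.41080374e-01] 482.3290664560777
0.05 [491.78989698   0.6675629 ] 482.3517052048747
0.08 [493.48860076   2.28125238] 482.42109385253474
```

Request:
step_arm(
  series=[
    [-0.001, 0.012, 0, 0, 0, 0],
    [-0.002, 0.024, 0, 0, 0, 0],
    [-0.002, 0.036, 0, 0, 0, 0],
    [-0.003, 0.048, 0, 0, 0, 0],
    [-0.003, 0.06, 0, 0, 0, 0],
    [-0.004, 0.072, 0, 0, 0, 0],
    [-0.005, 0.084, 0, 0, 0, 0],
    [-0.005, 0.096, 0, 0, 0, 0],
    [-0.006, 0.108, 0, 0, 0, 0],
    [-0.006, 0.12, 0, 0, 0, 0],
    [-0.007, 0.132, 0, 0, 0, 0],
    [-0.007, 0.144, 0, 0, 0, 0],
  ],
)

```text
clock: 16.92
position: [489.0, -4.2, 14.5]
ee_rot: [0.721, -0.685, -0.076, -0.072]
contact_force: [0.2, -1.1, -1.4]
gripper_width: 55.7
```

Request:
step_arm(
  series=[
    [-0.001, 0.008, 0, 0, 0, 0],
    [-0.001, 0.016, 0, 0, 0, 0],
    [-0.001, 0.024, 0, 0, 0, 0],
    [-0.002, 0.032, 0, 0, 0, 0],
    [-0.002, 0.04, 0, 0, 0, 0],
    [-0.002, 0.048, 0, 0, 0, 0],
    [-0.002, 0.056, 0, 0, 0, 0],
    [-0.002, 0.064, 0, 0, 0, 0],
    [-0.003, 0.072, 0, 0, 0, 0],
    [-0.003, 0.08, 0, 0, 0, 0],
  ],
)

```text
clock: 17.75
position: [488.0, 27.6, 14.6]
ee_rot: [0.721, -0.685, -0.076, -0.072]
contact_force: [-0.1, -2.0, 1.5]
gripper_width: 55.6
```

```bash
python3 st.py; python3 - <<'E'
from h import *
d=grab("side"); crop(d,150,350,120,270,4,"s13"); d=grab("top"); crop(d,100,350,110,290,3,"t13")
E
```

```text
t 17.75 p [488.   27.6  14.6] jawdir [-0.999 -0.052  0.001] z [-0.011  0.207 -0.978] F [-0.1 -2.   1.5] w 55.6 j [ 0.23  0.42 -0.43 -0.32 -0.71  0.06]
```

View pics/s13.png

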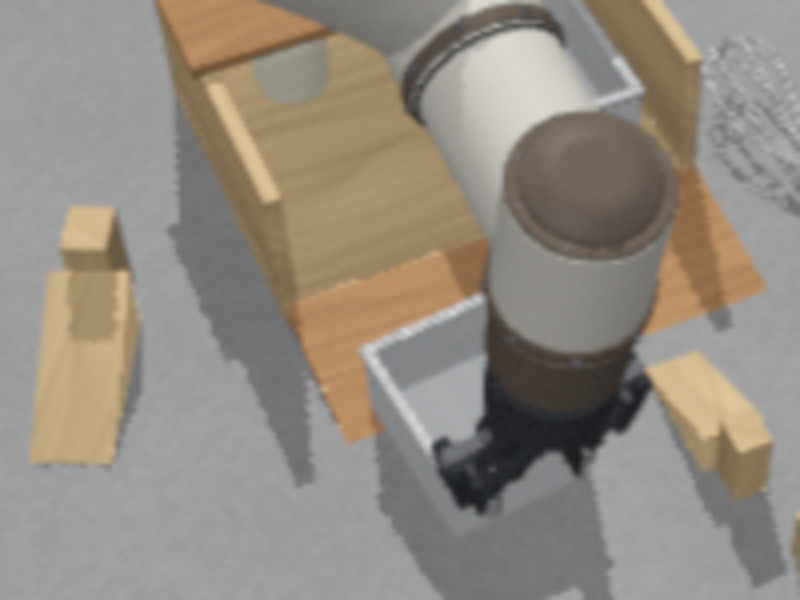

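View pics/t13.png

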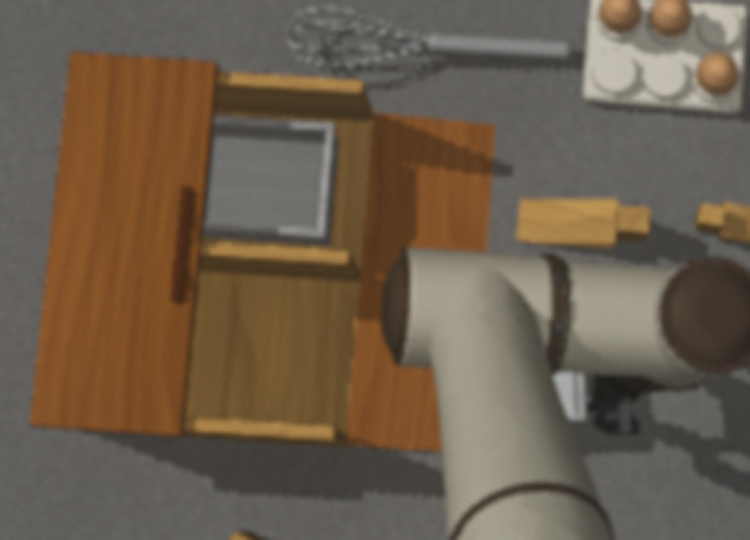

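```bash
python3 - <<'E'
from tin import *
d=grab("side")
f=lambda u,v,z:onz(d,150+u/4,120+v/4,z)[:2]
a,b,c=f(363,348,64),f(485,298,64),f(437,445,62)
print(a,b,np.arctan2(*(b-a)[::-1]),c,np.arctan2(-(a-c)[0],(a-c)[1]))
y=.045
m=a+50*np.array([np.cos(y),np.sin(y)]);cc=m-60*np.array([-np.sin(y),np.cos(y)]);print(y,cc,492.6+.043*(cc[1]-239))
E
```

```text
[435.35190878 147.33623978] [522.49891576 148.86211255] 0.01750739259125977 [445.72065688  58.0289273 ] 0.11558440160010525
0.045 [488.00038117  89.64622024] 486.1777874701352
```

Request:
step_arm(
  series=[
    [0, 0.012, 0, 0, 0, -0.005],
    [0, 0.024, 0, 0, 0, -0.01],
    [-0.001, 0.036, 0, 0, 0, -0.015],
    [-0.001, 0.048, 0, 0, 0, -0.02],
    [-0.001, 0.06, 0, 0, 0, -0.025],
    [-0.001, 0.072, 0, 0, 0, -0.03],
    [-0.001, 0.084, 0, 0, 0, -0.035],
    [-0.001, 0.096, 0, 0, 0, -0.04],
    [0, 0.108, 0, 0, 0, -0.045],
    [0, 0.12, 0, 0, 0, -0.05],
    [0, 0.132, 0, 0, 0, -0.055],
    [0.001, 0.144, 0, 0, 0, -0.06],
  ],
)

```text
clock: 18.9
position: [488.1, 85.4, 14.5]
ee_rot: [-0.688, 0.718, 0.073, 0.075]
contact_force: [-0.8, -1.2, -1.1]
gripper_width: 55.5
```

```bash
python3 st.py; python3 - <<'E'
from h import *
d=grab("side"); crop(d,150,350,100,250,4,"s14"); d=grab("top"); crop(d,100,350,110,290,3,"t14")
E
```

```text
t 18.9 p [488.1  85.4  14.5] jawdir [-0.999  0.043  0.001] z [ 0.008  0.208 -0.978] F [-0.8 -1.2 -1.1] w 55.5 j [ 0.36  0.41 -0.45 -0.32 -0.65 -0.15]
```

View pics/s14.png

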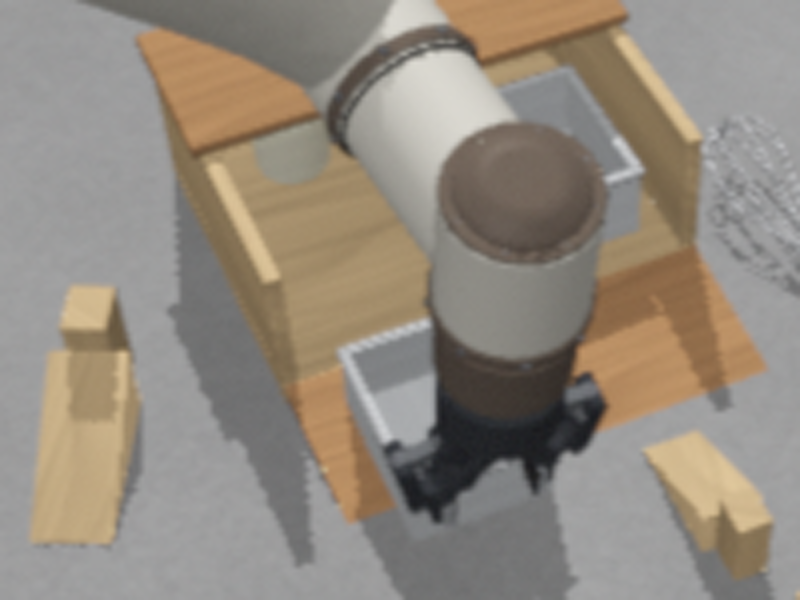

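View pics/t14.png

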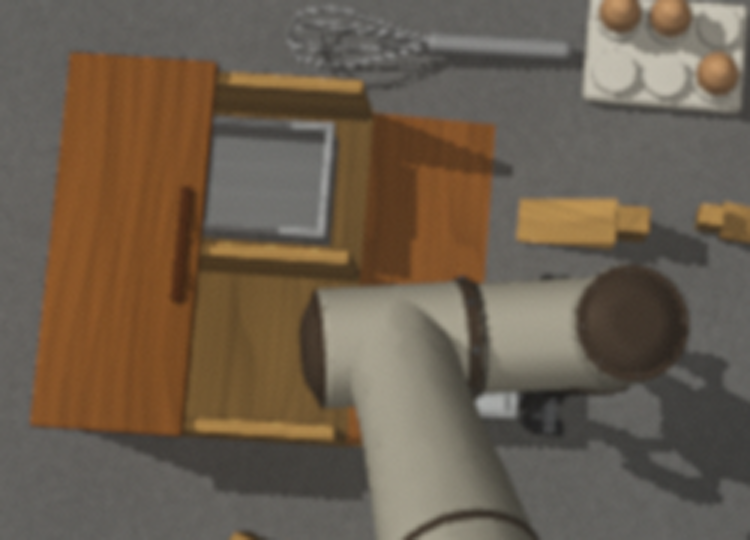

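```bash
python3 - <<'E'
from tin import *
d=grab("side")
f=lambda u,v,z:onz(d,150+u/4,100+v/4,z)[:2]
a,b,c=f(339,350,72),f(430,319,72),f(388,447,63)
print(a,b,np.arctan2(*(b-a)[::-1]),c,np.arctan2(-(a-c)[0],(a-c)[1]))
for y in (-.04,0):
  m=a+50*np.array([np.cos(y),np.sin(y)]);cc=m-60*np.array([-np.sin(y),np.cos(y)]);print(y,cc,492.6+.043*(cc[1]-239))
# wall lo inner near front bottom check and forearm height via ring in two views
print(f(290,385,16))
t=grab("top")
def tri(p,q):
    o1,r1=ray(d,*p);o2,r2=ray(t,*q);A=np.array([r1,-r2]).T;s=np.linalg.lstsq(A,o2-o1,rcond=None)[0];return o1+s[0]*r1,o2+s[1]*r2
print(tri((150+520/4,100+190/4),(100+632/3,110+322/3)))
E
```

```text
[445.56621275 208.10048638] [509.67750558 205.19210941] -0.04533342288509881 [443.50551864 126.70463679] -0.02531153641109617
-0.04 [493.12685803 146.14901327] 488.60740757074717
0 [495.56621275 148.10048638] 488.69132091443373
[417.94241384 241.31112854]
(array([484.90874378,   7.08492841, 376.90682444]), array([483.35206197,   7.56334985, 376.67455408]))
```

Request:
step_arm(
  series=[
    [0, 0.01, 0, 0, 0, 0],
    [0, 0.02, 0, 0, 0, 0],
    [0.001, 0.03, 0, 0, 0, 0],
    [0.001, 0.04, 0, 0, 0, 0],
    [0.001, 0.05, 0, 0, 0, 0],
    [0.002, 0.06, 0, 0, 0, 0],
    [0.002, 0.07, 0, 0, 0, 0],
    [0.002, 0.08, 0, 0, 0, 0],
    [0.002, 0.09, 0, 0, 0, 0],
    [0.003, 0.1, 0.001, 0, 0, 0],
    [0.003, 0.11, 0.003, 0, 0, 0],
    [0.003, 0.12, 0.005, 0, 0, 0],
  ],
)

```text
clock: 20.1
position: [489.4, 133.4, 16.5]
ee_rot: [-0.688, 0.718, 0.073, 0.075]
contact_force: [-0.2, -1.8, -0.1]
gripper_width: 55.3
```

Request:
step_arm(
  series=[
    [0, 0.01, 0.001, 0, 0, 0],
    [0, 0.02, 0.002, 0, 0, 0],
    [0.001, 0.03, 0.004, 0, 0, 0],
    [0.001, 0.04, 0.005, 0, 0, 0],
    [0.001, 0.05, 0.007, 0, 0, 0],
    [0.002, 0.06, 0.008, 0, 0, 0],
    [0.002, 0.07, 0.01, 0, 0, 0],
    [0.002, 0.08, 0.011, 0, 0, 0],
    [0.002, 0.09, 0.012, 0, 0, 0],
    [0.003, 0.1, 0.014, 0, 0, 0],
  ],
)

```text
clock: 20.93
position: [490.7, 173.1, 22.3]
ee_rot: [-0.688, 0.718, 0.073, 0.075]
contact_force: [-0.4, -3.9, 2.6]
gripper_width: 55.2
```

```bash
python3 st.py; python3 - <<'E'
from h import *
d=grab("side"); crop(d,150,350,80,230,4,"s15"); d=grab("top"); crop(d,100,350,110,290,3,"t15")
E
```

```text
t 20.93 p [490.7 173.1  22.3] jawdir [-0.999  0.042  0.001] z [ 0.008  0.207 -0.978] F [-0.4 -3.9  2.6] w 55.2 j [ 0.53  0.41 -0.42 -0.3  -0.64 -0.34]
```

View pics/s15.png

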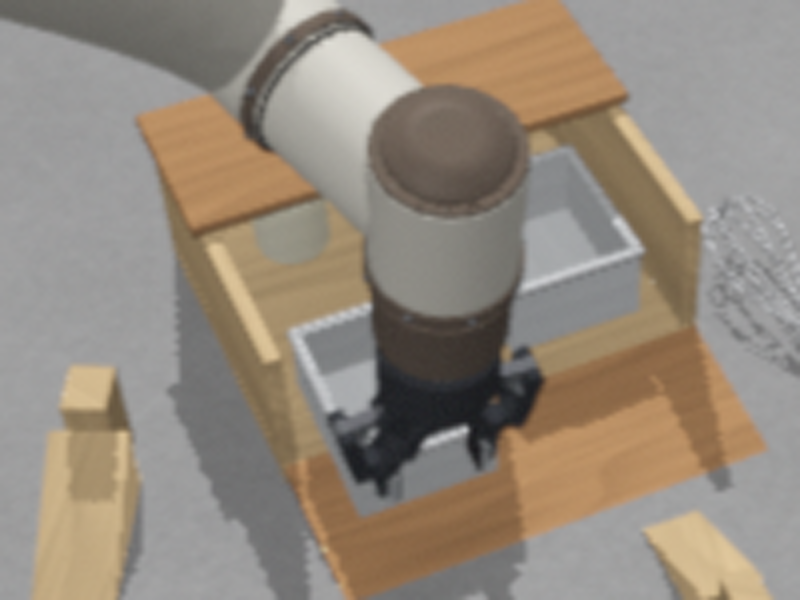

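View pics/t15.png

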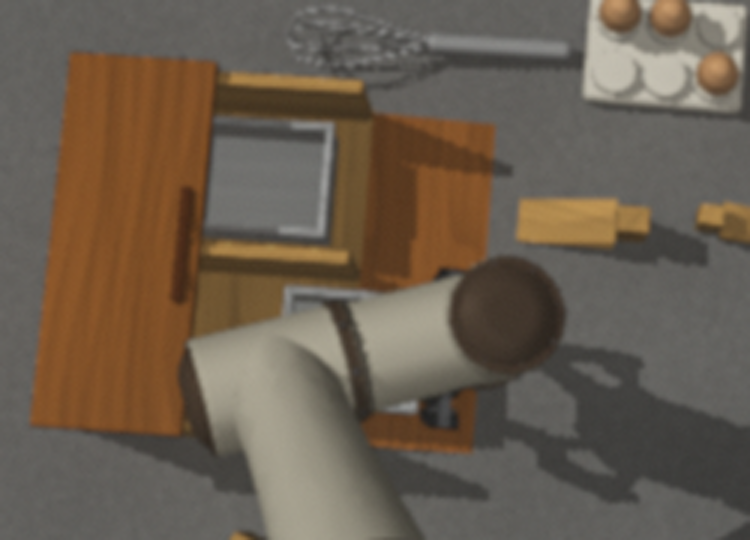

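```bash
python3 - <<'E'
from tin import *
d=grab("side")
f=lambda u,v,z:onz(d,150+u/4,80+v/4,z)[:2]
for z in(80,95,110): print(z,f(328,420,z),f(545,372,z),np.linalg.norm(f(328,420,z)-f(545,372,z)))
a,b,c=f(291,333,80),f(370,306,80),f(345,462,64)
print(a,b,np.arctan2(*(b-a)[::-1]))
t=grab("top"); g=lambda u,v,z:onz(t,100+u/3,110+v/3,z)[:2]
print("front hi",g(284,288,80),"wall lo inner",f(280,360,120), "div lo edge top",g(350,262,120),g(335,432,120))
E
```

```text
80 [440.53285904 212.62525398] [584.75381495 185.0410035 ] 146.83519672664133
95 [436.72031621 199.9397223 ] [578.73371141 172.77769831] 144.58762035960135
110 [432.90777339 187.25419063] [572.71360787 160.51439313] 142.34004399256114
[448.77083773 295.84722469] [506.32159968 294.34809226] -0.026042982634765965
front hi [543.82693414 294.96963968] wall lo inner [422.96348606 239.87236756] div lo edge top [562.14404078 233.25517369] [415.58264136 240.36244833]
```

Request:
step_arm(
  series=[
    [0, -0.02, 0, 0, 0, 0],
    [0, -0.03, 0.01, 0, 0, 0],
    [0, -0.03, 0.04, 0, 0, 0],
    [0, -0.03, 0.065, 0, 0, 0],
    [0, -0.02, 0.065, 0, 0, 0],
    [0, -0.01, 0.065, 0, 0, 0],
    [0, 0, 0.065, 0, 0, 0],
    [0, 0.007, 0.065, 0, 0, 0],
    [0.001, 0.014, 0.065, 0, 0, 0],
    [0.001, 0.021, 0.065, 0, 0, 0],
    [0.001, 0.028, 0.065, 0, 0, 0],
    [0.001, 0.035, 0.065, 0, 0, 0],
  ],
)

```text
clock: 22.13
position: [490.8, 186.8, 47.8]
ee_rot: [-0.688, 0.718, 0.073, 0.075]
contact_force: [-0.6, -0.8, -0.2]
gripper_width: 55.7
```

Request:
step_arm(
  series=[
    [0, 0.008, 0.001, 0, 0, 0],
    [0, 0.016, 0.001, 0, 0, 0],
    [0.001, 0.024, 0.002, 0, 0, 0],
    [0.001, 0.032, 0.002, 0, 0, 0],
    [0.001, 0.04, 0.003, 0, 0, 0],
    [0.001, 0.048, 0.004, 0, 0, 0],
    [0.002, 0.056, 0.004, 0, 0, 0],
    [0.002, 0.064, 0.005, 0, 0, 0],
    [0.002, 0.072, 0.005, 0, 0, 0],
    [0.002, 0.08, 0.006, 0, 0, 0],
  ],
)

```text
clock: 22.97
position: [492.3, 219.1, 51.0]
ee_rot: [-0.688, 0.718, 0.072, 0.075]
contact_force: [-0.1, -3.0, 3.6]
gripper_width: 55.7
```

```bash
python3 st.py; python3 - <<'E'
from h import *
d=grab("side"); crop(d,150,350,80,230,4,"s16"); d=grab("top"); crop(d,100,350,110,290,3,"t16")
E
```

```text
t 22.97 p [492.3 219.1  51. ] jawdir [-0.999  0.042  0.   ] z [ 0.009  0.208 -0.978] F [-0.1 -3.   3.6] w 55.7 j [ 0.61  0.39 -0.38 -0.26 -0.7  -0.46]
```

View pics/s16.png

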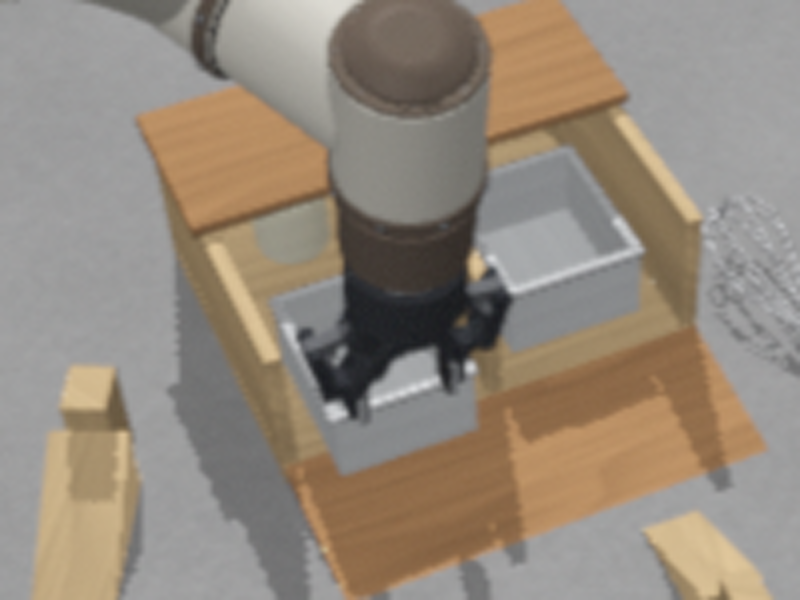

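View pics/t16.png

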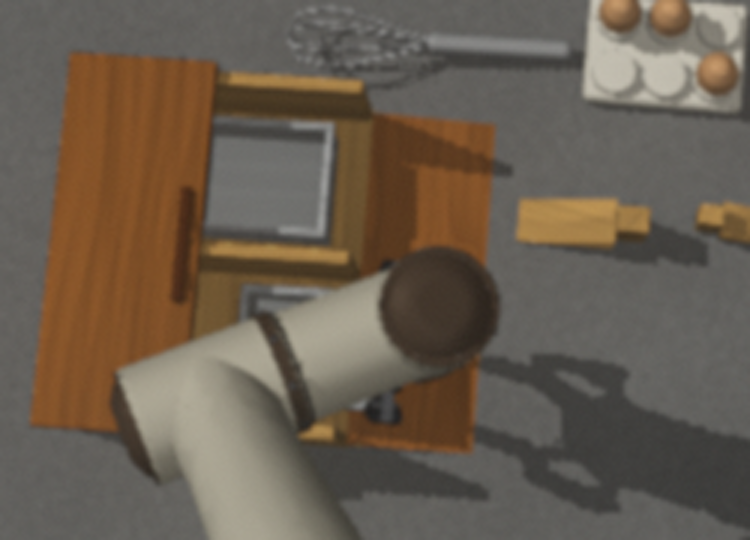

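Request:
step_arm(
  series=[
    [0, -0.02, 0, 0, 0, 0],
    [0, -0.03, -0.01, 0, 0, 0],
    [0, -0.03, -0.04, 0, 0, 0],
    [0, -0.02, -0.04, 0, 0, 0],
    [0, -0.008, -0.04, 0, 0, 0],
    [0, 0, -0.04, 0, 0, 0],
    [0, 0.007, -0.039, 0, 0, 0],
    [0.001, 0.014, -0.038, 0, 0, 0],
    [0.001, 0.021, -0.037, 0, 0, 0],
    [0.001, 0.028, -0.036, 0, 0, 0],
    [0.001, 0.035, -0.035, 0, 0, 0],
    [0.001, 0.042, -0.035, 0, 0, 0],
  ],
)

```text
clock: 24.07
position: [492.4, 236.0, 36.8]
ee_rot: [-0.688, 0.718, 0.073, 0.075]
contact_force: [-0.7, -0.8, -1.6]
gripper_width: 55.3
```

```bash
python3 st.py; python3 - <<'E'
from h import *
d=grab("side"); crop(d,150,350,80,230,4,"s17")
E
```

```text
t 24.07 p [492.4 236.   36.8] jawdir [-0.999  0.042  0.001] z [ 0.008  0.208 -0.978] F [-0.7 -0.8 -1.6] w 55.3 j [ 0.64  0.42 -0.37 -0.27 -0.67 -0.48]
```

View pics/s17.png

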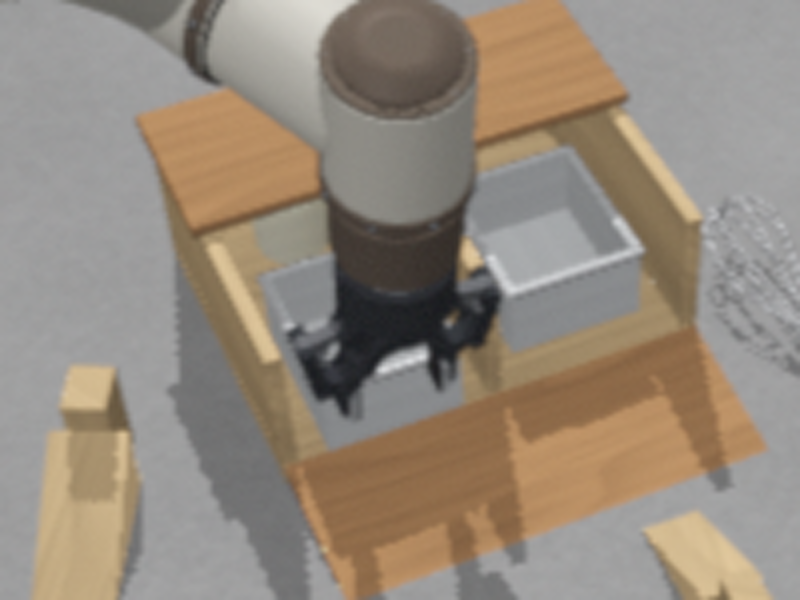

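Request:
step_arm(
  series=[
    [0, 0.007, 0, 0, 0, 0],
    [0, 0.014, 0, 0, 0, 0],
    [0.001, 0.021, 0, 0, 0, 0],
    [0.001, 0.028, 0, 0, 0, 0],
    [0.001, 0.035, 0, 0, 0, 0],
    [0.001, 0.042, 0, 0, 0, 0],
    [0.002, 0.045, 0, 0, 0, 0],
    [0.002, 0.045, 0, 0, 0, 0],
  ],
)

```text
clock: 24.78
position: [493.2, 254.1, 36.7]
ee_rot: [-0.688, 0.718, 0.073, 0.075]
contact_force: [0.3, -1.2, 1.1]
gripper_width: 55.6
```

```bash
python3 st.py; python3 - <<'E'
from h import *
d=grab("side"); crop(d,150,350,80,230,4,"s18")
f=lambda u,v,z:onz(d,150+u/4,80+v/4,z)[:2]
print("before",f(332,447,16))
E
```

```text
t 24.78 p [493.2 254.1  36.7] jawdir [-0.999  0.042  0.001] z [ 0.008  0.208 -0.978] F [ 0.3 -1.2  1.1] w 55.6 j [ 0.66  0.42 -0.36 -0.26 -0.67 -0.51]
before [449.64623921 242.8959373 ]
```

View pics/s18.png

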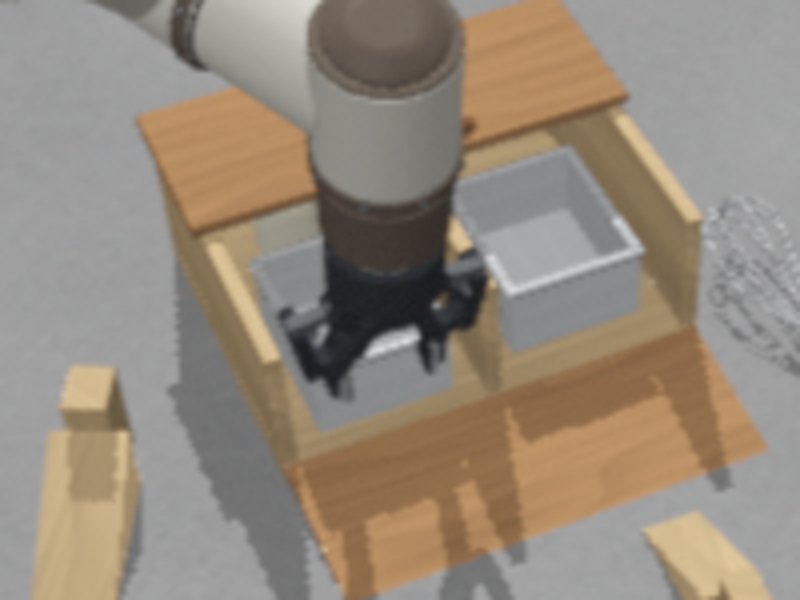

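Request:
step_arm(
  series=[
    [0, -0.03, 0, 0, 0, 0],
    [0, -0.08, 0.01, 0, 0, 0],
    [0, -0.16, 0.05, 0, 0, 0],
    [0, -0.25, 0.12, 0, 0, 0],
    [0, -0.35, 0.2, 0, 0, 0],
    [0, -0.45, 0.28, 0, 0, 0],
    [0, -0.55, 0.36, 0, 0, 0],
    [0, -0.65, 0.4, 0, 0, 0],
    [0, -0.75, 0.45, 0, 0, 0],
    [0, -0.85, 0.45, 0, 0, 0],
    [0, -0.95, 0.45, 0, 0, 0],
    [0, -0.95, 0.45, 0, 0, 0],
  ],
)

```text
clock: 25.83
position: [493.0, -129.5, 217.8]
ee_rot: [-0.688, 0.719, 0.071, 0.076]
contact_force: [0.6, 0.8, -0.2]
gripper_width: 55.8
```

Request:
step_arm(
  series=[
    [0, -0.1, 0, 0, 0, 0],
    [0, -0.2, 0, 0, 0, 0],
    [0, -0.3, 0, 0, 0, 0],
    [0, -0.4, 0, 0, 0, 0],
    [0, -0.5, 0, 0, 0, 0],
    [0, -0.5, 0, 0, 0, 0],
    [0, -0.5, 0, 0, 0, 0],
  ],
)

```text
clock: 26.42
position: [492.3, -328.6, 215.3]
ee_rot: [-0.687, 0.719, 0.073, 0.075]
contact_force: [-0.0, 0.7, 0.4]
gripper_width: 55.9
```

```bash
python3 st.py; python3 - <<'E'
from h import *
d=grab("side","s19f"); crop(d,150,350,80,230,4,"s19"); d=grab("top","t19f"); crop(d,100,400,80,290,2.6,"t19")
E
```

```text
t 26.42 p [ 492.3 -328.6  215.3] jawdir [-0.999  0.047  0.002] z [ 0.008  0.209 -0.978] F [-0.   0.7  0.4] w 55.9 j [-0.43  0.39  0.09 -0.2  -1.35  0.43]
```

View pics/s19.png

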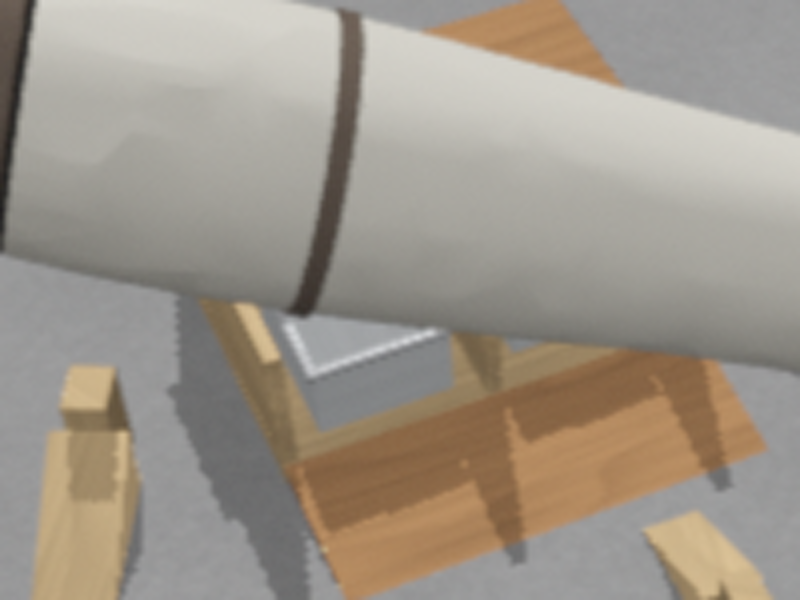

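View pics/t19.png

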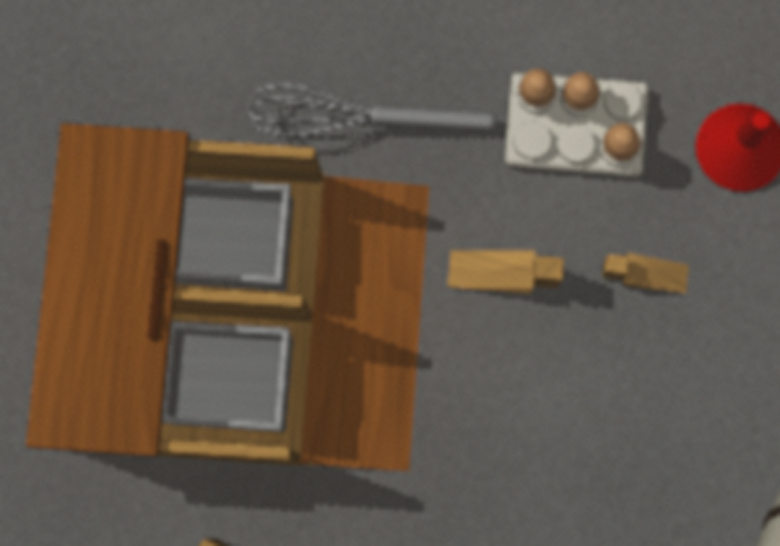

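```bash
python3 - <<'E'
from h import *
d=grab("side"); f=lambda u,v,z:onz(d,150+u/4,80+v/4,z)[:2]
a,b=f(320,430,16),f(450,387,16); s0,s1=f(292,465,16),f(480,405,16)
n=np.array([.043,.999]); print(a,b,s0,s1,"past sill",(a-s0)@n,(b-s1)@n)
a=cv2.imread("pics/top0.png");b=cv2.imread("pics/t19f.png")
D=cv2.absdiff(a,b).max(2); 
for n,(x0,x1,y0,y1) in dict(whisk=(195,292,108,138),eggs=(293,352,105,150),funnel=(365,406,115,156),tin2=(170,213,150,190)).items(): print(n,D[y0:y1,x0:x1].max(),(D[y0:y1,x0:x1]>40).sum())
print(arm.job_done())
E
```

```text
[448.31536008 260.87547848] [544.89736412 255.47066293] [419.15281263 240.68282246] [556.28640017 230.60655448] past sill 21.426452902084026 24.34951579583598
whisk 8 0
eggs 10 0
funnel 9 0
tin2 8 0
the job is handed in; nothing more can be done
None
```

I drew the wedge straight out backwards at about 30 mm/s. The front followed it down and lies flat, and the wedge lies on the counter about 25 mm clear of its edge. I then pushed the outside tin with both fingertips up the lowered front into bay_a, the one with the jar at the back.

- **Tin:** in the last pictures its rear edge measures about 21–24 mm past the sill, and it sits level on the bin's floor, squarely between the wall and the divider.
- **Things to leave alone:** a before/after comparison of the top view shows no change at the whisk, egg holder, funnel or the tin already in the bin. I did not measure the jar again at the end. From where the tin stopped there should be about 30 mm between them.
- **Limits:** the highest contact force I read was about 8 N, and the job was handed in at about 26.5 s with the arm well clear.
- **What disagreed:** the two cameras differed by 3–7 mm in x, so I used averages. With the jaws open, the fingertips looked higher in the pictures than the tool pose says. On the ramp I backed off twice to change the push height. At the first new height I read 3.6 N pressing down on the tin, so I lowered the fingers again.

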